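# Open the square nutmeg jar braced in the jar rack

## Task

Set the square glass jar that stands on the table down into the free well of the steel jar rack, so that the well keeps it from turning, and only then unscrew its tight lid, counter-clockwise. Stop turning as soon as the threads let go, lift the lid straight up and finish holding it, level and still, just above the open mouth: a centimetre or so clear of the jar, not put down and not let go, with the jar still standing in its well. Leave the other things on the table alone.

Things in the scene. Friction and masses are not known exactly. Their poses are not given: they have to be found in the camera images.
- jar: The square clear-glass jar to open, with whole nutmegs; stands loose on the table. Body 64 x 64 mm, flat upright sides from the foot to 84 mm, then a round shoulder (56 mm wide at 87 mm, 40 mm at 94 mm) and a neck 40 mm wide up to the rim at 114 mm. With its lid 118.5 mm tall, 0.3 to 0.5 kg. Origin: centre of the underside; z up, x and y square to the sides.
- jar_mouth (a point): Centre of the jar's mouth, in the plane of the glass rim, 114 mm above the jar's underside, on the jar's axis; axes as the jar's.
- lid: The jar's round knurled steel twist-off lid, 56 mm wide, 17 mm tall, 70 g. Origin: centre of its lower edge; z up through its top. Tight, its lower edge is 101.5 mm above the jar's underside, its top 118.5 mm. Three lugs inside its edge sit under three short slanting threads on the neck. Takes about 0.3 to 0.6 N m to start turning. Lifted before the threads let go, it takes the jar along.
- lid_mark (a point): Point on the lid's skirt, 28 mm from its axis along the lid's own x, 8.5 mm above its lower edge; shows how far the lid has turned on the jar. At the start the lid's x stands 0 to 9 degrees counter-clockwise of the jar's x; the threads let go when it stands about 56 degrees counter-clockwise (seen from above), and at about 97 degrees the lugs meet the next threads.
- rack: Steel jar rack screwed to the table: two square wells in a row along its y, centres 60 mm either side of the origin. The -y well is free, the +y well holds another jar. Wells 69 mm square inside, floor 4 mm above the table, straight walls to 34 mm, flared lips to 40 mm that catch a jar up to 6 mm off. A jar in a well can turn about 5 degrees either way. Origin: centre of the underside.
- free_well (a point): Centre of the floor of the free well, 4 mm above the table; axes as the rack's. The jar's underside rests here.
- jar2: Bystander: another square glass jar with its steel lid on, 64 x 64 x 118.5 mm, standing in the rack's other well, 120 mm from the free one. Origin: centre of its underside.
- round_jar: Bystander: round glass jar, 68 mm wide and 120.5 mm tall, with a steel lid 60 mm wide and cinnamon sticks inside, loose on the table. Origin: centre of its underside.
- tumbler: Bystander: steel tumbler 68 mm wide at the rim, 88 mm tall, loose on the table between the robot and the rack. Origin: centre of its underside.
- bowl: Bystander: glass bowl 170 mm wide, 70 mm tall. Origin: centre of its underside.
- spoon: Bystander: steel serving spoon 290 mm long lying on the table. Origin: under its middle.
- tray: Bystander: red plastic lunch tray with compartments, 248 x 366 x 29 mm, at the back of the table. Origin: centre of its underside.
- cooker: Bystander: aluminium pressure cooker, 214 mm wide, 215 mm tall, on a 48 mm hob at the robot's right. Origin: centre of its underside.
- lid_seal (a joint): How far the springy sealing disc under the lid's top stands out (m): about 0 with the lid tight, 0.0035 when nothing presses it. Tight, it pushes the lid up against the threads with about 17 N. The lid need not be raised while turning; left free after the threads let go, it rises 3.5 mm and lies loose on the rim.
Not all that is in view belongs to the job. There is more than one size of the lid; the one meant has the size given above.

How it is judged (in metres and radians):
On the way, in this order (a step that is already met when the one before it is completed fails the run):
1. the jar stands upright on the floor of the rack's free well, its lid still screwed on (distance between jar and free_well below 0.008 m and angle between jar's own z axis and vertical below 0.06 rad and y of lid_mark in the frame of jar below 0.0105 m), for 0.2 s.
2. the lid has been turned counter-clockwise by at least about 50 degrees on the jar, still down on the neck, with the jar in the well (x of lid_mark in the frame of jar below 0.0185 m and y of lid_mark in the frame of jar above 0.012 m and z of lid in the frame of jar below 0.112 m and distance between jar and free_well below 0.008 m), for 0.1 s.
At the end, for the whole second after the job is handed in: The lid is held in the fingers, still and level (within 0.2 rad), its lower edge 2 to 45 mm above the jar's rim and centred over the mouth within 15 mm, not touching the jar; the jar stands upright on the floor of the rack's free well (within 8 mm), untouched by the robot (contact force between lid and the fingers above 1 N and contact force between lid and jar below 0.05 N and z of lid in the frame of jar_mouth between 0.002 and 0.045 m and horizontal distance between lid and jar_mouth below 0.015 m and angle between lid's own z axis and vertical below 0.2 rad and linear speed of lid below 0.02 m/s and distance between jar and free_well below 0.008 m and angle between jar's own z axis and vertical below 0.06 rad and contact force between jar and the arm below 0.05 N and contact force between jar and the fingers below 0.05 N); the arm keeps its last pose, push and grip.
It fails at once if the lid is turned on the jar (more than about 20 degrees), or the jar is opened, while the jar is not standing in the free well (y of lid_mark in the frame of jar above 0.0105 m and distance between jar and free_well above 0.015 m).
It fails at once if the lid is turned far past the point where the threads let go (beyond about 120 degrees) while still on the neck (x of lid_mark in the frame of jar below -0.014 m and z of lid in the frame of jar below 0.112 m).
It fails at once if the jar is tipped over (angle between jar's own z axis and vertical above 0.6 rad).
It fails at once if another thing on the table is pushed away or knocked over (distance of jar2 from where it was at the start of the episode above 0.025 m or angle between any of jar2, round_jar, tumbler's own z axis and vertical above 0.4 rad or distance of any of round_jar, tumbler, bowl, spoon, tray, cooker from where it was at the start of the episode above 0.03 m).
It also fails if it takes over 51 s, if anything falls off the work surface, if the arm or the gripper's body presses on something with over 40 N, if the wrist force passes 120 N, or if a joint passes its speed limit or range.

## Robot

A 6-joint arm with a two-finger parallel gripper is mounted at the origin on the work surface. World frame = base frame: x ahead of the robot, y to its left, z up, the work surface at z = 0. Lengths are in mm, angles in rad, forces in N, time in s.
With the tool pointing down it reaches from about 275 to 975 mm from the base axis. Payload 8.4 kg.
Tool frame: the origin (TCP) lies midway between the tips of the shut fingers; the grasp point (between the pads) lies 19 mm behind it (arm.grip_depth is the distance from the TCP to the grasp point, in mm); z points along the fingers, y is the direction in which the jaws open and shut (so a half turn about z gives the same grasp; the last joint's range is limited). The gripper opens to 92 mm and grips with 3 to 60 N. Pads are 20 mm wide; open, the fingers measure 128 mm over their backs; the gripper's body (75 mm by 189 mm) begins 69 mm behind the grasp point.
Start: joints at [-1.126, 0.353, 1.633, -0, 1.155, -0.002], TCP at [270.05, -563.649, 214.583] pointing down, gripper open.
Joint ranges: [-2.63, 2.63], [-0.92, 2.1], [0.06, 2.66], [-1.3, 4.44], [0, 2.69], [-3.02, 3.02]. Speed limits (rad/s): [2.22, 2.22, 2.79, 3.14, 3.14, 3.14].

## Interface

Orientations are given as a unit quaternion [x, y, z, w].
In Python, from plant import arm gives the robot as it stands.
- The arm moves only by the tool jog_arm, never from a script. Its argument "targets" is a list of rows, each an object with "offset": the shift along the tool's x, y, z in units of 40 mm (1.0 is 40 mm), a list of three; "spin": the turn about the tool's z in units of 5 degrees (1.0 is 5 degrees); "gripper": the opening, from 0 (shut) to 1 (fully open). A call has 1 to 12 rows; each row is the pose to reach, as a shift and turn from the pose measured when the call began, along the tool's axes at that moment; what a row does not reach only later rows make up. A row lasts 1/12 s, in which the tool goes at most 41.7 mm and 7.16 degrees, less where a joint would pass 70% of its speed; a pose out of reach is approached as far as the arm can. A call with a gripper value outside its range is refused whole. The fingers move at their own pace and stop on an object; "newtons" is the grip in N (left out, the last holds). Time passes only in rows, so rows that repeat a pose let the fingers close. It gives the time, the measured TCP pose, the force and the opening at its end, in the units of the state.
- arm.get_state(): the state, without advancing time (a new reading comes with each control period).
- arm.capture(name): name is "scene" or "top" or "wrist"; returns a dict with "image" (384x512x3 uint8, red, green, blue), "range_z" (384x512 float32, mm along the optical axis (not along the pixel's ray), 0 where there is no reading), "vertical_fov" (degrees; the focal length in pixels is half the picture's height over the tangent of half this angle, whatever the lens; pixels are square), "cx", "cy" (the principal point, pixels), "R" (3x3) and "t" (3): a world point X has camera coordinates R X + t. Camera axes: x right, y down, z forward; pixel columns grow to the right and rows downward; lengths in mm; the calibration is good to about 2 mm. A picture is of the moment at which its call begins.
- arm.job_done(): hands the job in, once; it reports no verdict.
The state is a dict: "time": time; "joint_positions": joint angles; "qd": joint speeds; "joint_efforts": joint torques, N m; "tcp_pos": TCP position; "tcp_rot": TCP orientation; "ft_force": force on the tool from outside, world axes, zero at the start; "torque": the same for the moment, N m; "grip_width": opening from 0.0 (shut) to 1.0 (fully open).
Only numpy, scipy, OpenCV 4.12 (cv2) and the standard library are available. Lean on these libraries where they do the work, as an engineer would, in place of code of your own. Each camera call takes 0.05 s, during which the arm holds its last target.

## Working session

There is one attempt and no reset: what is moved stays moved. The work goes in short steps, Python scripts to look and compute and a tool call to move; the robot and the scene stay as the last step left them, time stands still between calls to the robot, and variables do not carry over. Pictures are saved under pics/ and viewed, and the job is handed in when it is done.

Besides the shell and the picture viewer there is one more tool, called after "Request:" by a JSON object that holds its "op" and its "data", one argument or row to a line. jog_arm: Moves the arm, as the interface text tells. Its arguments: {"type":"object","properties":{"targets":{"type":"array","items":{"type":"object","properties":{"offset":{"type":"array","items":{"type":"number"}},"spin":{"type":"number"},"gripper":{"type":"number"}}}},"newtons":{"type":"number"}},"required":["targets"]}

```bash
mkdir -p pics; ls
cat > h.py <<'E'
import numpy as np, cv2
from plant import arm
def cap(n,name=None):
    c=arm.capture(n)
    if name: cv2.imwrite('pics/'+name+'.png',cv2.cvtColor(c['image'],cv2.COLOR_RGB2BGR))
    return c
def f(c): return 192/np.tan(np.radians(c['vertical_fov'])/2)
def ray(c,u,v,z):
    d=np.array([(u-c['cx'])/f(c),(v-c['cy'])/f(c),1]); R=np.array(c['R']);t=np.array(c['t'])
    o=-R.T@t; w=R.T@d; return o+w*(z-o[2])/w[2]
def pts(c):
    v,u=np.mgrid[0:384,0:512]; Z=c['range_z']; F=f(c)
    P=np.stack([(u-c['cx'])/F*Z,(v-c['cy'])/F*Z,Z],-1)
    return (P-np.array(c['t']))@np.array(c['R'])
def proj(c,X):
    p=np.array(c['R'])@np.array(X)+np.array(c['t']); return p[0]/p[2]*f(c)+c['cx'],p[1]/p[2]*f(c)+c['cy']
E
python3 - <<'E'
from h import *
for n in ['scene','top','wrist']:
    c=cap(n,n+'0'); print(n,c['vertical_fov'],c['cx'],c['cy'],(-np.array(c['R']).T@np.array(c['t'])).round(),np.array(c['R']).round(2).tolist(),c['range_z'].shape)
print(arm.get_state())
E
```

```text
pics
scene 46.1269358054987 257.28760819370535 188.7832701777364 [1146.  880.  892.] [[-0.86, 0.52, -0.02], [0.31, 0.49, -0.82], [-0.41, -0.7, -0.58]] (384, 512)
top 57.237220250139416 253.72191273216163 198.40698764031208 [ 358.  -71. 1150.] [[-0.03, -1.0, 0.02], [-0.98, 0.02, -0.19], [0.19, -0.02, -0.98]] (384, 512)
wrist 66.84173841808062 256.776112067027 194.03759958816974 [ 343. -528.  383.] [[0.43, -0.9, -0.0], [-0.86, -0.42, 0.28], [-0.26, -0.12, -0.96]] (384, 512)
{'time': 0.15, 'joint_positions': array([-1.12638152e+00,  3.53500340e-01,  1.63396294e+00,  2.48291113e-05,
        1.15517347e+00, -2.41022080e-03]), 'qd': array([ 0.00042526, -0.00022815, -0.0018898 ,  0.00096632,  0.00074116,
       -0.00102787]), 'joint_efforts': array([-5.59182245e-04, -5.94209039e+01, -3.34466958e+01,  6.97846245e-02,
        2.05135607e-02, -8.55730514e-05]), 'tcp_pos': array([ 269.90649679, -563.30213722,  214.02925033]), 'tcp_rot': array([ 9.75148036e-01,  2.21553687e-01, -1.03357721e-04, -5.11838443e-04]), 'ft_force': array([ 1.08730145,  0.55043247, -0.14054864]), 'torque': array([ 0.0281644 ,  0.01329451, -0.0171309 ]), 'grip_width': 0.9938030682154568}
```

View pics/top0.png

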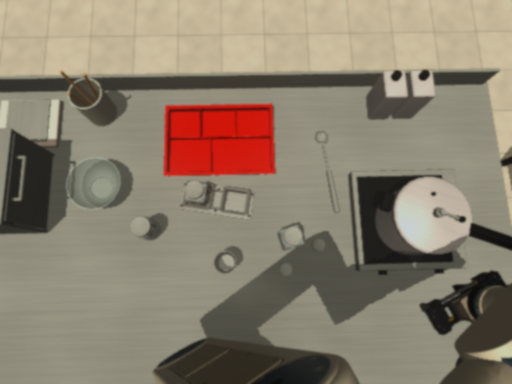

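View pics/scene0.png

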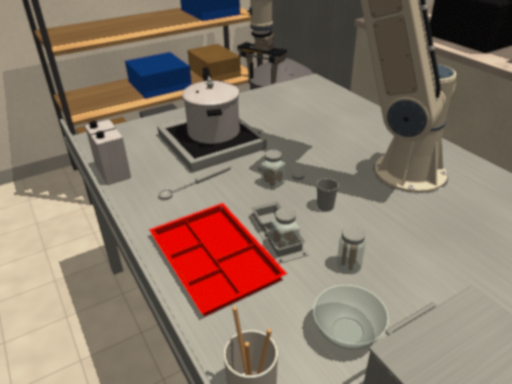

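View pics/wrist0.png

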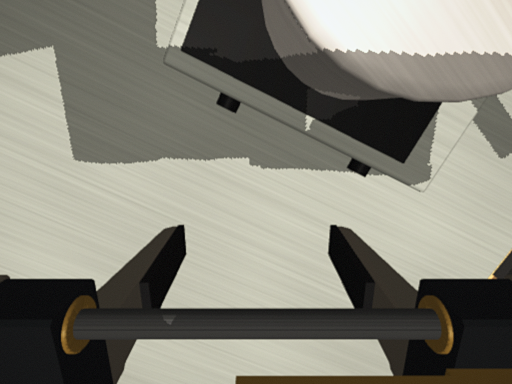

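Run:
```python
from h import *
a=cv2.imread('pics/top0.png'); b=cv2.imread('pics/scene0.png')
A=cv2.resize(a[170:280,125:345],(800,400),interpolation=cv2.INTER_CUBIC)
cv2.imwrite('pics/topc.png',A)
cv2.imwrite('pics/scc.png',cv2.resize(b[135:285,230:380],(600,600),interpolation=cv2.INTER_CUBIC))
c=cap('top'); P=pts(c)
for u,v in [(291,234),(319,243),(286,269),(195,187),(238,202),(226,262),(140,227)]:
    print(u,v,P[v-2:v+3,u-2:u+3].reshape(-1,3).round().tolist()[12], ray(c,u,v,118).round())
```

```text
291 234 [450.0, -200.0, 121.0] [ 451. -201.  118.]
319 243 [429.0, -303.0, 14.0] [ 422. -282.  118.]
286 269 [350.0, -193.0, 15.0] [ 350. -182.  118.]
195 187 [597.0, 80.0, 124.0] [599.  81. 118.]
238 202 [571.0, -44.0, 5.0] [550. -47. 118.]
226 262 [377.0, -2.0, 2.0] [375.  -9. 118.]
140 227 [482.0, 241.0, 119.0] [482. 241. 118.]
```

View pics/topc.png

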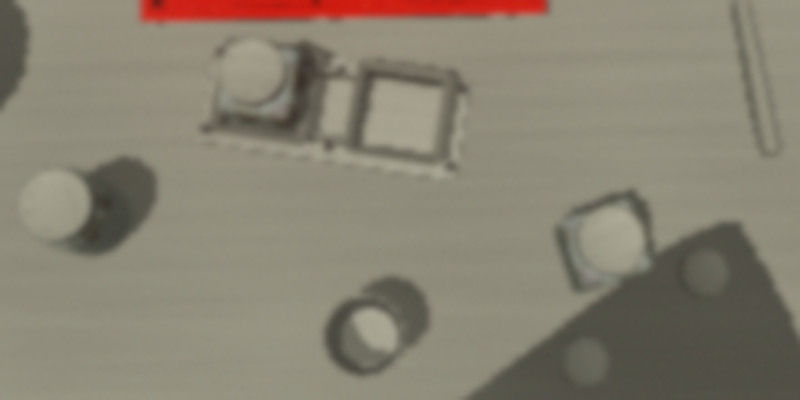

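View pics/scc.png

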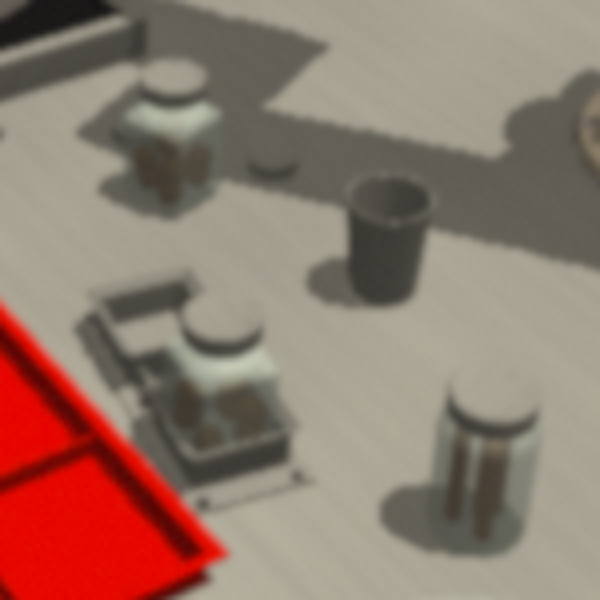

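The one meant is the jar at top-view (291,234), x≈450 y≈-200. It's square, stands loose on the table, and its lid top is at about 120 mm. The others are:
- jar2 in the rack, (195,187).
- The round jar, (140,227).
- Two loose lids lying flat, (319,243) and (286,269).

The free well is at (238,202). I'll raise the tool and look closer with the wrist camera.

Request:
{"op": "jog_arm", "data": {
  "targets": [
    {"offset": [0, 0, -1], "spin": 0, "gripper": 1},
    {"offset": [0, 0, -2], "spin": -1, "gripper": 1},
    {"offset": [0, 0, -2.9], "spin": -2, "gripper": 1},
    {"offset": [0.8, -0.7, -2.9], "spin": -3.4, "gripper": 1},
    {"offset": [1.5, -1.4, -2.9], "spin": -4.8, "gripper": 1},
    {"offset": [2.3, -2, -2.9], "spin": -6.2, "gripper": 1},
    {"offset": [3.1, -2.7, -2.9], "spin": -7.6, "gripper": 1},
    {"offset": [3.8, -3.3, -2.9], "spin": -9, "gripper": 1},
    {"offset": [4.6, -4, -2.9], "spin": -10.4, "gripper": 1},
    {"offset": [5.3, -4.6, -2.9], "spin": -11.8, "gripper": 1},
    {"offset": [6.1, -5.3, -2.9], "spin": -13.2, "gripper": 1},
    {"offset": [6.1, -5.3, -2.9], "spin": -14.6, "gripper": 1}
  ]
}}

```text
time: 1.2
tcp_pos: [400.2, -261.3, 330.4]
tcp_rot: [0.648, 0.761, 0.001, -0.001]
ft_force: [-0.7, -0.9, -0.4]
grip_width: 0.996
```

Request:
{"op": "jog_arm", "data": {
  "targets": [
    {"offset": [1, 0.65, 0], "spin": -1.3, "gripper": 1},
    {"offset": [2, 1.3, 0], "spin": -2.6, "gripper": 1},
    {"offset": [2.05, 1.3, 0], "spin": -2.6, "gripper": 1},
    {"offset": [2.05, 1.3, 0], "spin": -2.6, "gripper": 1}
  ]
}}

```text
time: 1.53
tcp_pos: [439.4, -168.9, 330.7]
tcp_rot: [0.556, 0.831, 0.002, -0.001]
ft_force: [-0.0, 0.5, 0.3]
grip_width: 0.999
```

Run:
```python
from h import *
c=cap('wrist','w1'); s=arm.get_state(); print(s['tcp_pos'],s['tcp_rot'])
np.savez('w1.npz',**c)
print(proj(c,[450,-200,118]),proj(c,[571,-44,4]))
```

```text
[ 438.8756412  -170.61045827  330.69551249] [ 5.56696845e-01  8.30714061e-01  1.54438615e-03 -6.21437825e-04]
(np.float64(254.6023185754302), np.float64(194.9265662737741)) (np.float64(358.3446988062968), np.float64(118.36579050156412))
```

View pics/w1.png

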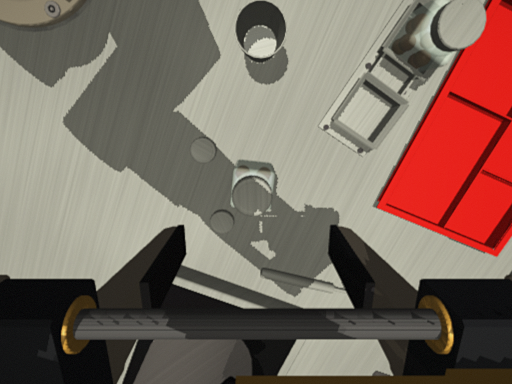

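Run:
```python
from h import *
c=dict(np.load('w1.npz')); P=pts(c)
b=cv2.cvtColor(c['image'],cv2.COLOR_RGB2BGR)
cv2.imwrite('pics/w1a.png',cv2.resize(b[145:225,210:300],None,fx=6.5,fy=6.5,interpolation=cv2.INTER_CUBIC))
cv2.imwrite('pics/w1b.png',cv2.resize(b[40:170,300:430],None,fx=4.5,fy=4.5,interpolation=cv2.INTER_CUBIC))
roi=np.zeros((384,512),bool); roi[145:225,215:295]=1
z=P[...,2]
print(np.histogram(z[roi],bins=[-20,-3,3,10,20,40,60,80,90,100,110,115,122,130]))
m=roi&(z>113)&(z<126)
v,u=np.nonzero(m); Q=P[m]; print('lid',Q.mean(0),np.ptp(Q,axis=0),np.median(Q[:,2]))
(cx,cy),r=cv2.minEnclosingCircle(Q[:,:2].astype(np.float32)); print(cx,cy,r)
m=roi&(z>60)&(z<100)
Q=P[m];print('body',len(Q),cv2.minAreaRect(Q[:,:2].astype(np.float32)))
# rack
roi[:]=0;roi[40:170,300:430]=1
print(np.histogram(z[roi],bins=[-20,-3,2,3,6,10,20,30,35,38,42,60]))
m=roi&(z>37)&(z<43)
cv2.imwrite('pics/m.png',cv2.resize((m*255).astype(np.uint8)[40:170,300:430],None,fx=4.5,fy=4.5,interpolation=cv2.INTER_NEAREST))
```

```text
(array([  12, 3960,   52,  253,   84,   87,  211,  397,    1,   44,   46,
       1226,    0]), array([-20,  -3,   3,  10,  20,  40,  60,  80,  90, 100, 110, 115, 122,
       130]))
lid [ 446.93215606 -203.78995503  117.87200301] [55.26348616 56.16231787  8.17310859] 117.95186500284136
447.2333984375 -204.78408813476562 28.444726943969727
body 609 ((447.2804260253906, -204.91165161132812), (63.95753860473633, 64.10722351074219), 15.893669128417969)
(array([  19, 8614, 1123, 2992,  241,  389,  778,  467,  626,  824,  256]), array([-20,  -3,   2,   3,   6,  10,  20,  30,  35,  38,  42,  60]))
```

View pics/w1a.png

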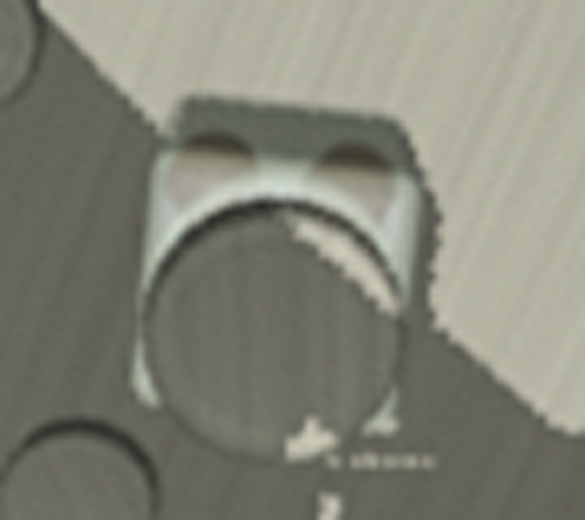

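View pics/w1b.png

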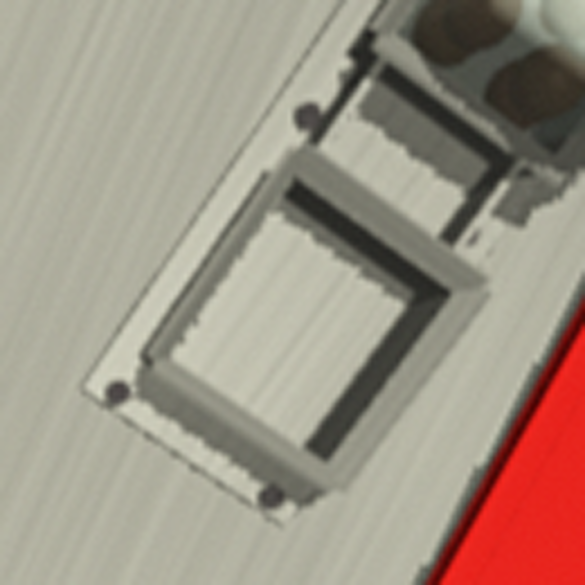

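View pics/m.png

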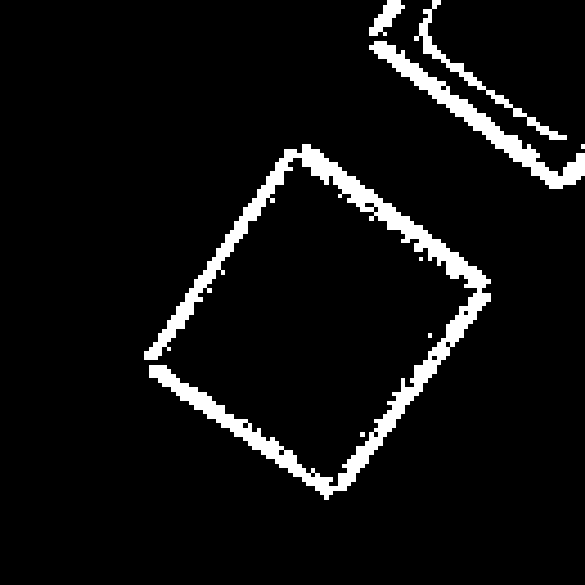

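Run:
```python
from h import *
c=dict(np.load('w1.npz')); P=pts(c); z=P[...,2]
m=((z>36)&(z<43)); m2=np.zeros_like(m); m2[60:160,325:410]=m[60:160,325:410]
n,l,st,ce=cv2.connectedComponentsWithStats(cv2.dilate(m2.astype(np.uint8),np.ones((3,3))))
k=1+np.argmax(st[1:,4]); Q=P[m2&(l==k)]
print('rack lip',cv2.minAreaRect(Q[:,:2].astype(np.float32)),st[k])
# jar2 lid
m=(z>116)&(z<130); m[:, :400]=0; m[90:]=0
Q=P[m]; print('jar2',cv2.minEnclosingCircle(Q[:,:2].astype(np.float32)),np.median(Q[:,2]))
# top cam check
c=cap('top'); P=pts(c); z=P[...,2]
for nm,(u0,u1,v0,v1) in dict(jar=(275,310,218,252),jar2=(180,212,172,200)).items():
    m=np.zeros(z.shape,bool); m[v0:v1,u0:u1]=1; Q=P[m&(z>112)&(z<128)]
    print(nm,cv2.minEnclosingCircle(Q[:,:2].astype(np.float32)),np.median(Q[:,2]))
m=np.zeros(z.shape,bool); m[183:222,215:258]=1; Q=P[m&(z>35)&(z<44)]; print(cv2.minAreaRect(Q[:,:2].astype(np.float32)),len(Q))
```

```text
rack lip ((571.7981567382812, -32.590023040771484), (87.41992950439453, 88.07217407226562), 79.7955551147461) [ 331   71   79   81 1526]
jar2 ((592.9088745117188, 84.33958435058594), 28.562185287475586) 121.51164554373196
jar ((437.640869140625, -186.6640625), 17.464963912963867) 118.7018134145636
jar2 ((591.8081665039062, 83.95812225341797), 28.204730987548828) 122.76667425012405
((570.0590209960938, -32.26761245727539), (87.2204818725586, 87.08013153076172), 79.78394317626953) 242
```

Request:
{"op": "jog_arm", "data": {
  "targets": [
    {"offset": [-0.87, -0.13, 1], "spin": 1.29, "gripper": 1},
    {"offset": [-0.87, -0.13, 2], "spin": 1.29, "gripper": 1},
    {"offset": [-0.87, -0.13, 3], "spin": 1.29, "gripper": 1},
    {"offset": [-0.87, -0.13, 4], "spin": 1.29, "gripper": 1},
    {"offset": [-0.87, -0.13, 4.5], "spin": 1.29, "gripper": 1},
    {"offset": [-0.87, -0.13, 4.5], "spin": 1.29, "gripper": 1}
  ]
}}

```text
time: 2.13
tcp_pos: [443.0, -205.2, 145.7]
tcp_rot: [0.604, 0.797, 0.0, -0.005]
ft_force: [-0.1, 0.2, 0.0]
grip_width: 1.005
```

```bash
cat > st.py <<'E'
from h import *
def st():
    s=arm.get_state(); q=s['tcp_rot']; p=s['tcp_pos']
    print('t',round(s['time'],2),'p',p.round(1),'yaw',round(np.degrees(2*np.arctan2(q[1],q[0])),2),'tilt',np.round(2*np.degrees(q[2:]),2),'F',s['ft_force'].round(1),'T',s['torque'].round(2),'g',round(s['grip_width'],3),'q6',round(s['joint_positions'][5],2))
    return s
def to(s,x,y,z,yaw):
    from scipy.spatial.transform import Rotation as R
    r=R.from_quat(s['tcp_rot']).as_matrix(); d=r.T@(np.array([x,y,z])-s['tcp_pos'])/40
    q=s['tcp_rot']; print('offset',d.round(3),'spin',round((np.degrees(2*np.arctan2(q[1],q[0]))-yaw)/5,3))
E
python3 - <<'E'
from st import *
s=st(); to(s,447.3,-204.9,45,105.9); c=cap('wrist','w2')
E
```

```text
t 2.13 p [ 443.  -205.2  145.7] yaw 105.71 tilt [ 0.02 -0.56] F [-0.1  0.2  0. ] T [ 0.02 -0.07  0.02] g 1.005 q6 -0.71
offset [-0.043  0.119  2.518] spin -0.037
```

View pics/w2.png

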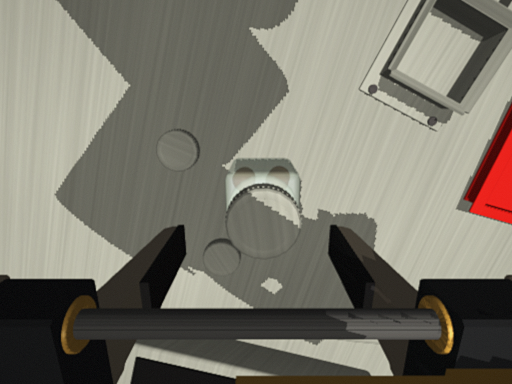

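Request:
{"op": "jog_arm", "data": {
  "targets": [
    {"offset": [-0.04, 0.12, 0.3], "spin": 0, "gripper": 1},
    {"offset": [-0.04, 0.12, 0.9], "spin": 0, "gripper": 1},
    {"offset": [-0.04, 0.12, 1.5], "spin": 0, "gripper": 1},
    {"offset": [-0.04, 0.12, 2.1], "spin": 0, "gripper": 1},
    {"offset": [-0.04, 0.12, 2.4], "spin": 0, "gripper": 1},
    {"offset": [-0.04, 0.12, 2.5], "spin": 0, "gripper": 1},
    {"offset": [-0.04, 0.12, 2.5], "spin": 0, "gripper": 1}
  ]
}}

```text
time: 2.77
tcp_pos: [450.1, -206.4, 49.5]
tcp_rot: [0.604, 0.797, 0.001, -0.003]
ft_force: [-0.3, 0.5, 0.4]
grip_width: 1.0
```

Run:
```python
from st import *
s=st(); to(s,447.3,-204.9,45,105.9); c=cap('wrist','w3')
```

```text
t 2.77 p [ 450.1 -206.4   49.5] yaw 105.69 tilt [ 0.07 -0.32] F [-0.3  0.5  0.4] T [ 0.01 -0.1   0.02] g 1.0 q6 -0.71
offset [ 0.055 -0.057  0.113] spin -0.042
```

View pics/w3.png

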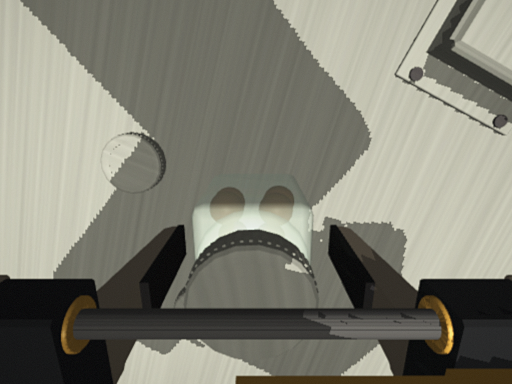

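Request:
{"op": "jog_arm", "data": {
  "newtons": 35,
  "targets": [
    {"offset": [0.05, -0.06, 0.11], "spin": 0, "gripper": 1},
    {"offset": [0.05, -0.06, 0.11], "spin": 0, "gripper": 0.85},
    {"offset": [0.05, -0.06, 0.11], "spin": 0, "gripper": 0.75},
    {"offset": [0.05, -0.06, 0.11], "spin": 0, "gripper": 0.7},
    {"offset": [0.05, -0.06, 0.11], "spin": 0, "gripper": 0.65},
    {"offset": [0.05, -0.06, 0.11], "spin": 0, "gripper": 0.6},
    {"offset": [0.05, -0.06, 0.11], "spin": 0, "gripper": 0.6},
    {"offset": [0.05, -0.06, 0.11], "spin": 0, "gripper": 0.6}
  ]
}}

```text
time: 3.48
tcp_pos: [447.8, -205.3, 46.0]
tcp_rot: [0.604, 0.797, 0.001, -0.002]
ft_force: [-1.3, -0.0, 5.3]
grip_width: 0.692
```

Run:
```python
from st import *
s=st(); to(s,447.3,-204.9,45,105.9); c=cap('wrist','w4')
```

```text
t 3.48 p [ 447.8 -205.3   46. ] yaw 105.7 tilt [ 0.09 -0.24] F [-1.3 -0.   5.3] T [0.09 0.12 0.08] g 0.692 q6 -0.71
offset [ 0.012 -0.009  0.025] spin -0.04
```

View pics/w4.png

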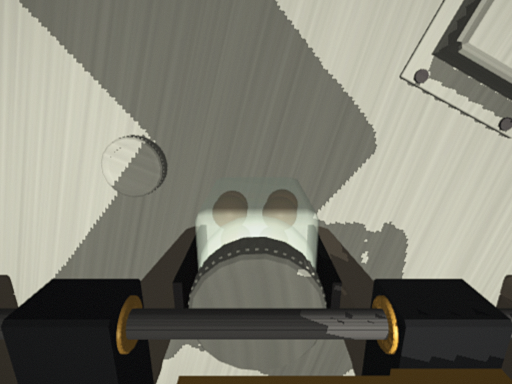

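Request:
{"op": "jog_arm", "data": {
  "targets": [
    {"offset": [0, 0, -0.3], "spin": 0, "gripper": 0.6},
    {"offset": [0, 0, -0.8], "spin": 0, "gripper": 0.6},
    {"offset": [0, 0, -1.4], "spin": 0, "gripper": 0.6},
    {"offset": [0, 0, -1.9], "spin": 0, "gripper": 0.6},
    {"offset": [0, 0, -2.2], "spin": 0, "gripper": 0.6},
    {"offset": [0, 0, -2.25], "spin": 0, "gripper": 0.6},
    {"offset": [0, 0, -2.25], "spin": 0, "gripper": 0.6}
  ]
}}

```text
time: 4.12
tcp_pos: [448.1, -205.6, 136.1]
tcp_rot: [0.604, 0.797, 0.001, -0.002]
ft_force: [0.4, -0.0, -4.3]
grip_width: 0.693
```

Run:
```python
from st import *
s=st(); to(s,571.5,-33,137,79.8); c=cap('wrist','w5'); cap('scene','s5')
```

```text
t 4.12 p [ 448.1 -205.6  136.1] yaw 105.7 tilt [ 0.09 -0.2 ] F [ 0.4 -0.  -4.3] T [-0.06 -0.06  0.01] g 0.693 q6 -0.71
offset [ 3.32   4.139 -0.013] spin 5.18
```

View pics/s5.png

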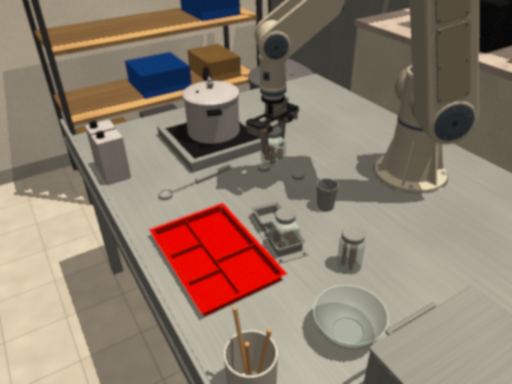

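The jar is lifted at scene (273,148), with about 4 N of weight on the wrist. Now I'll carry it over the free well.

Request:
{"op": "jog_arm", "data": {
  "targets": [
    {"offset": [0.3, 0.4, 0], "spin": 0.4, "gripper": 0.6},
    {"offset": [0.7, 0.9, 0], "spin": 1.1, "gripper": 0.6},
    {"offset": [1.2, 1.5, 0], "spin": 1.9, "gripper": 0.6},
    {"offset": [1.7, 2.1, 0], "spin": 2.7, "gripper": 0.6},
    {"offset": [2.2, 2.7, 0], "spin": 3.5, "gripper": 0.6},
    {"offset": [2.7, 3.3, 0], "spin": 4.2, "gripper": 0.6},
    {"offset": [3.1, 3.8, 0], "spin": 4.8, "gripper": 0.6},
    {"offset": [3.32, 4.14, 0], "spin": 5.18, "gripper": 0.6},
    {"offset": [3.32, 4.14, 0], "spin": 5.18, "gripper": 0.6},
    {"offset": [3.32, 4.14, 0], "spin": 5.18, "gripper": 0.6}
  ]
}}

```text
time: 5.05
tcp_pos: [569.9, -31.9, 133.5]
tcp_rot: [0.766, 0.642, -0.001, -0.004]
ft_force: [-0.4, -1.2, -5.2]
grip_width: 0.694
```

Run:
```python
from st import *
s=st(); to(s,571.5,-33,50,79.8); c=cap('wrist','w6'); t=cap('top','t6'); sc=cap('scene','s6')
np.savez('w6.npz',**c)
P=pts(c); z=P[...,2]
# rack lip visible in wrist: 
b=cv2.imread('pics/s6.png'); cv2.imwrite('pics/s6c.png',cv2.resize(b[140:280,210:350],(600,600),interpolation=cv2.INTER_CUBIC))
b=cv2.imread('pics/t6.png'); cv2.imwrite('pics/t6c.png',cv2.resize(b[140:260,170:290],(600,600),interpolation=cv2.INTER_CUBIC))
```

```text
t 5.05 p [569.9 -31.9 133.5] yaw 79.93 tilt [-0.14 -0.45] F [-0.4 -1.2 -5.2] T [-0.02 -0.04  0.03] g 0.694 q6 0.11
offset [-0.027  0.059  2.086] spin 0.025
```

View pics/w6.png

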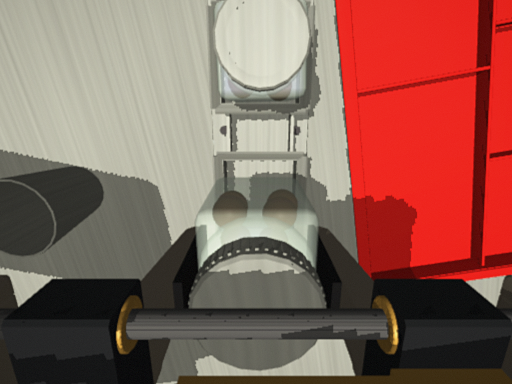

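View pics/s6c.png

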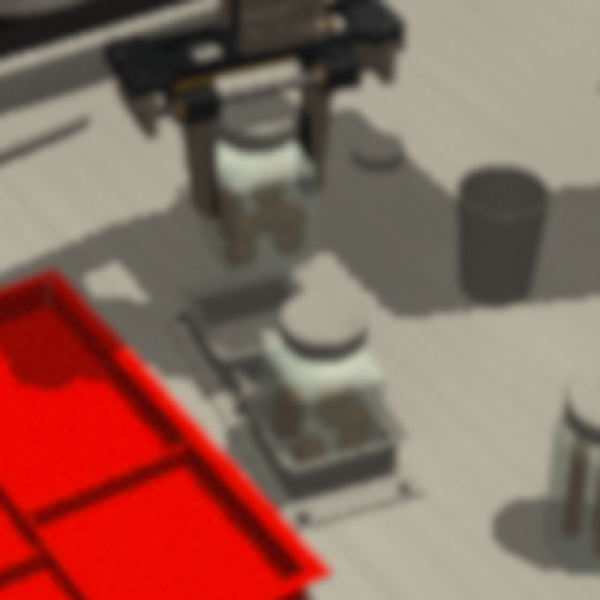

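Run:
```python
from st import *
c=dict(np.load('w6.npz')); P=pts(c); z=P[...,2]
# far lip edge row ~157, cols 217..309
m=np.zeros(z.shape,bool); m[145:170,205:325]=1; m&=(z>36)&(z<43); Q=P[m]
r=cv2.minAreaRect(Q[:,:2].astype(np.float32)); print(r,len(Q))
# rack frame coords about assumed centre, y axis 79.8deg
a=np.radians(79.8); Y=np.array([np.cos(a),np.sin(a)]); X=np.array([Y[1],-Y[0]])
q=Q[:,:2]-[571.5,-33]; print('x range',(q@X).min(),(q@X).max(),'y range',(q@Y).min(),(q@Y).max())
# jar body side points z in jar
m=np.zeros(z.shape,bool); m[170:280,190:325]=1
Q=P[m&(z>180)&(z<225)]
print(np.histogram(Q[:,2],bins=10))
for lo,hi in [(160,180),(198,212)]:
  Q=P[m&(z>lo)&(z<hi)]; q=Q[:,:2]-[571.5,-33]
  print(len(Q),np.percentile(q@X,[1,99]),np.percentile(q@Y,[1,99]))
```

```text
((577.4869384765625, 2.3550338745117188), (16.379276275634766, 87.25108337402344), 80.0107192993164) 708
x range -43.99181098232333 43.2514174114429 y range 27.52872343064825 44.113373112983005
(array([  26,    0,    5,  142,  291,  330,  348,  471,  886, 1442]), array([180.08425962, 182.86143091, 185.6386022 , 188.41577349,
       191.19294478, 193.97011607, 196.74728736, 199.52445865,
       202.30162994, 205.07880123, 207.85597252]))
5423 [-34.33280076  30.87676716] [ 0.46860775 33.52292356]
3004 [-23.73926106  20.33605163] [17.35598151 29.74138913]
```

Request:
{"op": "jog_arm", "data": {
  "targets": [
    {"offset": [-0.03, 0.06, 0.2], "spin": 0, "gripper": 0.6},
    {"offset": [-0.03, 0.06, 0.5], "spin": 0, "gripper": 0.6},
    {"offset": [-0.03, 0.06, 0.8], "spin": 0, "gripper": 0.6},
    {"offset": [-0.03, 0.06, 1.0], "spin": 0, "gripper": 0.6},
    {"offset": [-0.03, 0.06, 1.1], "spin": 0, "gripper": 0.6},
    {"offset": [-0.03, 0.06, 1.1], "spin": 0, "gripper": 0.6}
  ]
}}

```text
time: 5.7
tcp_pos: [570.3, -34.6, 88.6]
tcp_rot: [0.767, 0.641, -0.002, -0.005]
ft_force: [-0.4, 1.0, -4.8]
grip_width: 0.697
```

Run:
```python
from st import *
s=st(); to(s,571.5,-33,50,79.8)
```

```text
t 5.7 p [570.3 -34.6  88.6] yaw 79.8 tilt [-0.22 -0.52] F [-0.4  1.  -4.8] T [-0.02 -0.11 -0.04] g 0.697 q6 0.11
offset [0.043 0.033 0.964] spin -0.001
```

Request:
{"op": "jog_arm", "data": {
  "targets": [
    {"offset": [0.05, 0.04, 0], "spin": 0, "gripper": 0.6},
    {"offset": [0.05, 0.04, 0.2], "spin": 0, "gripper": 0.6},
    {"offset": [0.05, 0.04, 0.4], "spin": 0, "gripper": 0.6},
    {"offset": [0.05, 0.04, 0.6], "spin": 0, "gripper": 0.6},
    {"offset": [0.05, 0.04, 0.75], "spin": 0, "gripper": 0.6},
    {"offset": [0.05, 0.04, 0.85], "spin": 0, "gripper": 0.6},
    {"offset": [0.05, 0.04, 0.9], "spin": 0, "gripper": 0.6},
    {"offset": [0.05, 0.04, 0.9], "spin": 0, "gripper": 0.6}
  ]
}}

```text
time: 6.37
tcp_pos: [571.5, -32.8, 52.0]
tcp_rot: [0.767, 0.641, -0.002, -0.005]
ft_force: [-0.2, 0.9, -4.5]
grip_width: 0.692
```

Run:
```python
from st import *
s=st(); to(s,571.5,-33,50,79.8)
```

```text
t 6.37 p [571.5 -32.8  52. ] yaw 79.8 tilt [-0.25 -0.56] F [-0.2  0.9 -4.5] T [-0.09 -0.05  0.  ] g 0.692 q6 0.11
offset [-0.006  0.001  0.05 ] spin -0.0
```

Request:
{"op": "jog_arm", "data": {
  "targets": [
    {"offset": [0, 0, 0.04], "spin": 0, "gripper": 0.6},
    {"offset": [0, 0, 0.06], "spin": 0, "gripper": 0.6},
    {"offset": [0, 0, 0.06], "spin": 0, "gripper": 0.6},
    {"offset": [0, 0, 0.06], "spin": 0, "gripper": 0.6}
  ]
}}

```text
time: 6.7
tcp_pos: [571.9, -32.8, 50.3]
tcp_rot: [0.767, 0.641, -0.002, -0.005]
ft_force: [-2.1, 0.1, 3.1]
grip_width: 0.696
```

Run:
```python
from st import *
s=st()
```

```text
t 6.7 p [571.9 -32.8  50.3] yaw 79.79 tilt [-0.22 -0.52] F [-2.1  0.1  3.1] T [0.02 0.22 0.03] g 0.696 q6 0.11
```

Request:
{"op": "jog_arm", "data": {
  "targets": [
    {"offset": [0, 0, 0.05], "spin": 0, "gripper": 0.75},
    {"offset": [0, 0, 0.05], "spin": 0, "gripper": 0.85},
    {"offset": [0, 0, 0.05], "spin": 0, "gripper": 0.95},
    {"offset": [0, 0, 0.03], "spin": 0, "gripper": 1.0},
    {"offset": [0, 0, 0.0], "spin": 0, "gripper": 1.0},
    {"offset": [0, 0, -0.3], "spin": 0, "gripper": 1.0},
    {"offset": [0, 0, -0.8], "spin": 0, "gripper": 1.0},
    {"offset": [0, 0, -1.4], "spin": 0, "gripper": 1.0},
    {"offset": [0, 0, -2], "spin": 0, "gripper": 1.0},
    {"offset": [0, 0, -2.5], "spin": 0, "gripper": 1.0},
    {"offset": [0, 0, -2.8], "spin": 0, "gripper": 1.0},
    {"offset": [0, 0, -2.8], "spin": 0, "gripper": 1.0}
  ]
}}

```text
time: 7.7
tcp_pos: [574.7, -33.5, 165.6]
tcp_rot: [0.767, 0.641, -0.0, -0.003]
ft_force: [0.4, 0.8, 0.9]
grip_width: 1.0
```

Run:
```python
from st import *
s=st(); c=cap('wrist','w7'); t=cap('top','t7'); cap('scene','s7')
P=pts(c); z=P[...,2]
m=np.zeros(z.shape,bool); m[170:310,170:340]=1; Q=P[m&(z>119)&(z<126)]
print(cv2.minEnclosingCircle(Q[:,:2].astype(np.float32)),np.median(Q[:,2]),np.ptp(Q[:,2]))
m[:]=0;m[120:310,170:340]=1
Q=P[m&(z>70)&(z<100)]; print('body',len(Q),cv2.minAreaRect(Q[:,:2].astype(np.float32)))
b=cv2.imread('pics/s7.png'); cv2.imwrite('pics/s7c.png',cv2.resize(b[140:280,210:350],(600,600),interpolation=cv2.INTER_CUBIC))
```

```text
t 7.7 p [574.7 -33.5 165.6] yaw 79.79 tilt [-0.01 -0.32] F [0.4 0.8 0.9] T [-0.05 -0.12 -0.02] g 1.0 q6 0.11
((570.9951782226562, -31.897350311279297), 28.315465927124023) 121.88427200395944 5.344829301489327
body 1385 ((571.4195556640625, -29.862621307373047), (59.64167404174805, 64.01383209228516), 79.60272979736328)
```

View pics/w7.png

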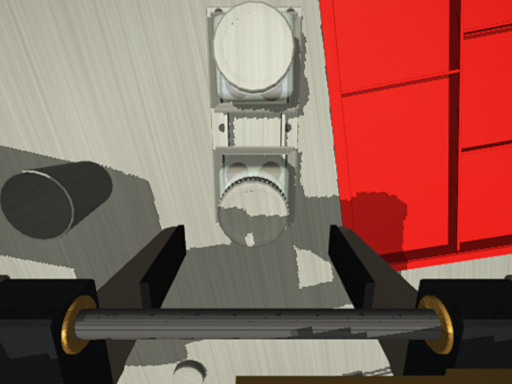

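View pics/s7c.png

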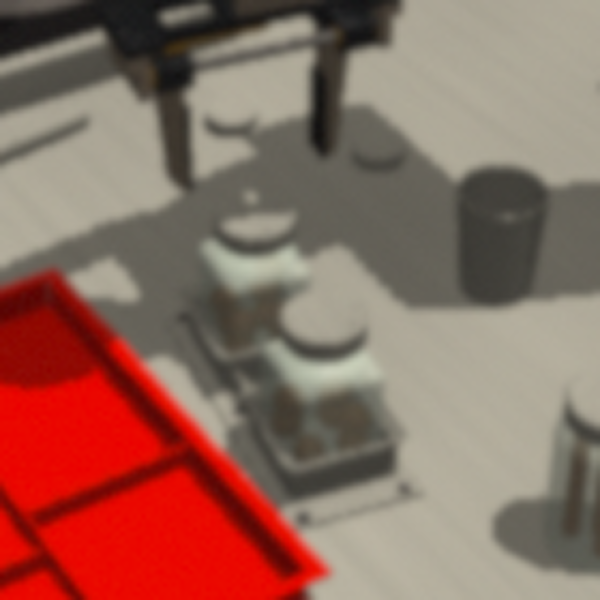

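Run:
```python
from st import *
s=st(); to(s,571,-32.2,97,79.8)
```

```text
t 7.85 p [572.2 -33.3 161.5] yaw 79.8 tilt [-0.26 -0.57] F [ 0.1  1.4 -0.9] T [-0.03 -0.06 -0.04] g 1.0 q6 0.11
offset [ 0.017 -0.018  1.612] spin -0.001
```

Request:
{"op": "jog_arm", "data": {
  "targets": [
    {"offset": [0.02, -0.02, 0.2], "spin": 0, "gripper": 1},
    {"offset": [0.02, -0.02, 0.6], "spin": 0, "gripper": 1},
    {"offset": [0.02, -0.02, 1.0], "spin": 0, "gripper": 1},
    {"offset": [0.02, -0.02, 1.3], "spin": 0, "gripper": 1},
    {"offset": [0.02, -0.02, 1.5], "spin": 0, "gripper": 1},
    {"offset": [0.02, -0.02, 1.55], "spin": 0, "gripper": 1},
    {"offset": [0.02, -0.02, 1.6], "spin": 0, "gripper": 1},
    {"offset": [0.02, -0.02, 1.6], "spin": 0, "gripper": 1}
  ]
}}

```text
time: 8.52
tcp_pos: [571.0, -32.0, 97.3]
tcp_rot: [0.767, 0.641, -0.002, -0.005]
ft_force: [0.4, 1.2, -0.7]
grip_width: 0.998
```

Run:
```python
from st import *
s=st(); to(s,571,-32.2,97,79.8)
```

```text
t 8.52 p [571.  -32.   97.3] yaw 79.79 tilt [-0.27 -0.58] F [ 0.4  1.2 -0.7] T [-0.04 -0.07 -0.08] g 0.998 q6 0.11
offset [-0.004  0.     0.007] spin -0.001
```

Request:
{"op": "jog_arm", "data": {
  "newtons": 58,
  "targets": [
    {"offset": [0, 0, 0], "spin": 0, "gripper": 0.85},
    {"offset": [0, 0, 0], "spin": 0, "gripper": 0.75},
    {"offset": [0, 0, 0], "spin": 0, "gripper": 0.68},
    {"offset": [0, 0, 0], "spin": 0, "gripper": 0.62},
    {"offset": [0, 0, 0], "spin": 0, "gripper": 0.5},
    {"offset": [0, 0, 0], "spin": 0, "gripper": 0.45},
    {"offset": [0, 0, 0], "spin": 0, "gripper": 0.45},
    {"offset": [0, 0, 0], "spin": 0, "gripper": 0.45},
    {"offset": [0, 0, 0], "spin": 0, "gripper": 0.45}
  ]
}}

```text
time: 9.27
tcp_pos: [571.4, -32.1, 97.5]
tcp_rot: [0.767, 0.641, -0.002, -0.005]
ft_force: [1.0, 0.3, 1.6]
grip_width: 0.6
```

Run:
```python
from st import *
s=st(); c=cap('wrist','w8')
```

```text
t 9.27 p [571.4 -32.1  97.5] yaw 79.8 tilt [-0.24 -0.54] F [1.  0.3 1.6] T [-0.11 -0.28 -0.  ] g 0.6 q6 0.11
```

View pics/w8.png

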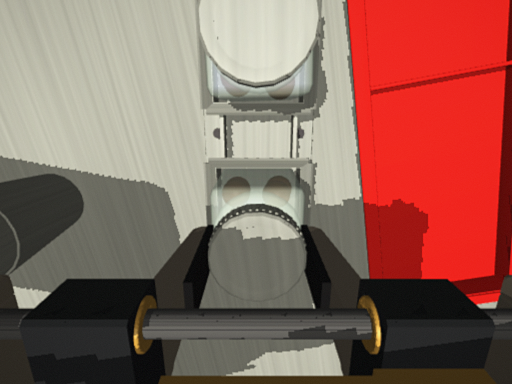

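Request:
{"op": "jog_arm", "data": {
  "targets": [
    {"offset": [0, 0, 0], "spin": -0.5, "gripper": 0.45},
    {"offset": [0, 0, 0], "spin": -1, "gripper": 0.45},
    {"offset": [0, 0, 0], "spin": -1.5, "gripper": 0.45},
    {"offset": [0, 0, 0], "spin": -2, "gripper": 0.45},
    {"offset": [0, 0, 0], "spin": -2.5, "gripper": 0.45},
    {"offset": [0, 0, 0], "spin": -3, "gripper": 0.45},
    {"offset": [0, 0, 0], "spin": -3.5, "gripper": 0.45},
    {"offset": [0, 0, 0], "spin": -4, "gripper": 0.45}
  ]
}}

```text
time: 9.98
tcp_pos: [571.8, -32.1, 98.3]
tcp_rot: [0.643, 0.766, -0.001, -0.005]
ft_force: [-0.5, -0.1, 9.0]
grip_width: 0.6
```

```bash
cat > jy.py <<'E'
from st import *
def body(c):
    P=pts(c); z=P[...,2]
    d=np.hypot(P[...,0]-571,P[...,1]+32)
    Q=P[(z>75)&(z<90)&(d<50)]
    return len(Q),cv2.minAreaRect(Q[:,:2].astype(np.float32)) if len(Q)>20 else None
E
python3 - <<'E'
from jy import *
s=st(); c=cap('wrist','w9'); print(body(c))
b=cv2.imread('pics/w9.png'); cv2.imwrite('pics/w9c.png',cv2.resize(b[140:310,150:370],None,fx=3.5,fy=3.5,interpolation=cv2.INTER_CUBIC))
E
```

```text
t 9.98 p [571.8 -32.1  98.3] yaw 99.91 tilt [-0.11 -0.54] F [-0.5 -0.1  9. ] T [-0.11  0.16 -0.03] g 0.6 q6 -0.24
(1951, ((570.3067626953125, -11.126415252685547), (69.37104034423828, 33.357906341552734), 9.804798126220703))
```

View pics/w9c.png

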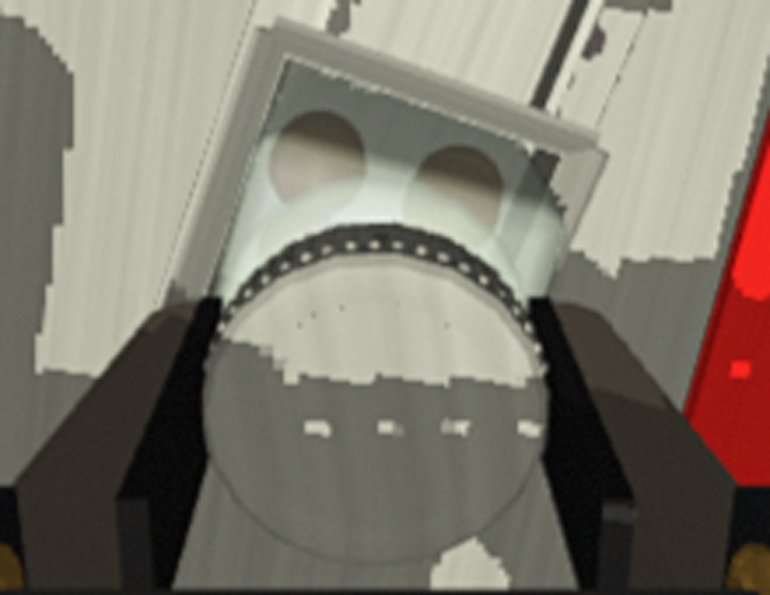

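Request:
{"op": "jog_arm", "data": {
  "targets": [
    {"offset": [0, 0, 0], "spin": -0.5, "gripper": 0.45},
    {"offset": [0, 0, 0], "spin": -1, "gripper": 0.45},
    {"offset": [0, 0, 0], "spin": -1.5, "gripper": 0.45},
    {"offset": [0, 0, 0], "spin": -2, "gripper": 0.45},
    {"offset": [0, 0, 0], "spin": -2.5, "gripper": 0.45},
    {"offset": [0, 0, 0], "spin": -3, "gripper": 0.45},
    {"offset": [0, 0, 0], "spin": -3.5, "gripper": 0.45},
    {"offset": [0, 0, 0], "spin": -4, "gripper": 0.45}
  ]
}}

```text
time: 10.7
tcp_pos: [572.0, -32.0, 99.0]
tcp_rot: [0.498, 0.867, 0.0, -0.005]
ft_force: [-0.7, 0.7, 5.9]
grip_width: 0.598
```

Run:
```python
from jy import *
s=st(); c=cap('wrist','w10'); print(body(c))
np.savez('w10.npz',**c)
b=cv2.imread('pics/w10.png'); cv2.imwrite('pics/w10c.png',cv2.resize(b[140:310,150:370],None,fx=3.5,fy=3.5,interpolation=cv2.INTER_CUBIC))
```

```text
t 10.7 p [572. -32.  99.] yaw 120.22 tilt [ 0.01 -0.54] F [-0.7  0.7  5.9] T [ 0.04  0.14 -0.04] g 0.598 q6 -0.59
(1870, ((560.91845703125, -12.28106689453125), (79.05742645263672, 39.19337463378906), 31.30756950378418))
```

View pics/w10c.png

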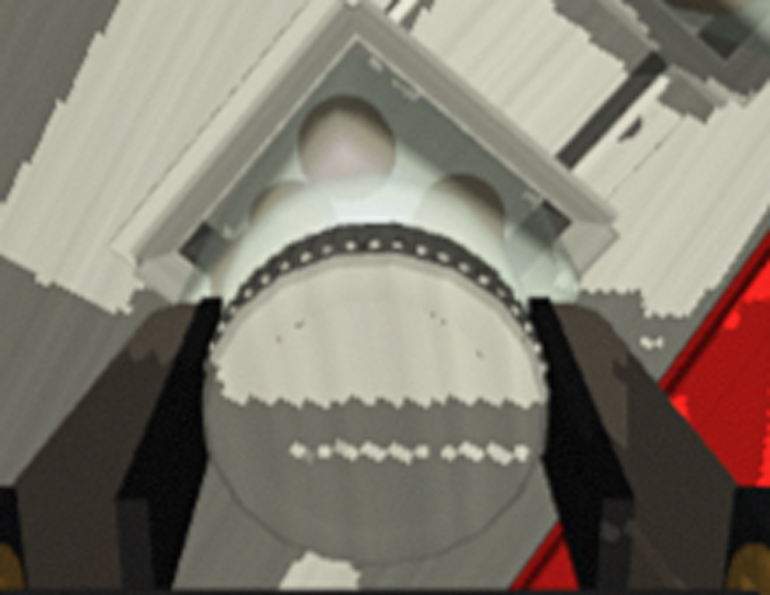

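Request:
{"op": "jog_arm", "data": {
  "targets": [
    {"offset": [0, 0, 0], "spin": -0.5, "gripper": 0.45},
    {"offset": [0, 0, 0], "spin": -1, "gripper": 0.45},
    {"offset": [0, 0, 0], "spin": -1.5, "gripper": 0.45},
    {"offset": [0, 0, 0], "spin": -2, "gripper": 0.45},
    {"offset": [0, 0, 0], "spin": -2.5, "gripper": 0.45},
    {"offset": [0, 0, 0], "spin": -3, "gripper": 0.45},
    {"offset": [0, 0, 0], "spin": -3.5, "gripper": 0.45},
    {"offset": [0, 0, 0], "spin": -4, "gripper": 0.45},
    {"offset": [0, 0, 0], "spin": -4, "gripper": 0.45},
    {"offset": [0, 0, 0], "spin": -4, "gripper": 0.45}
  ]
}}

```text
time: 11.58
tcp_pos: [571.9, -31.9, 99.3]
tcp_rot: [0.338, 0.941, 0.001, -0.005]
ft_force: [-1.4, 0.8, 5.2]
grip_width: 0.598
```

Run:
```python
from jy import *
s=st(); c=cap('wrist','w11')
np.savez('w11.npz',**c); cap('scene','s11')
b=cv2.imread('pics/w11.png'); cv2.imwrite('pics/w11c.png',cv2.resize(b[140:310,150:370],None,fx=3.5,fy=3.5,interpolation=cv2.INTER_CUBIC))
b=cv2.imread('pics/s11.png'); cv2.imwrite('pics/s11c.png',cv2.resize(b[140:280,210:350],(600,600),interpolation=cv2.INTER_CUBIC))
```

```text
t 11.58 p [571.9 -31.9  99.3] yaw 140.44 tilt [ 0.09 -0.54] F [-1.4  0.8  5.2] T [-0.05  0.07 -0.03] g 0.598 q6 -0.94
```

View pics/w11c.png

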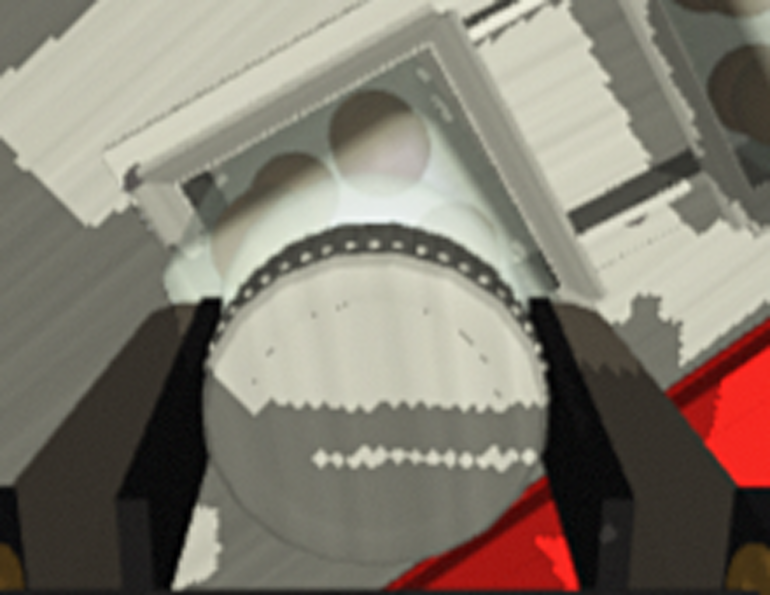

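View pics/s11c.png

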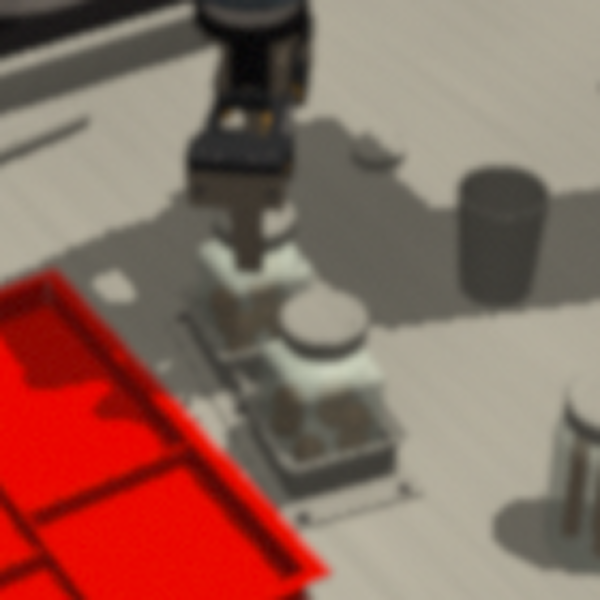

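Request:
{"op": "jog_arm", "data": {
  "targets": [
    {"offset": [0, 0, 0], "spin": -0.4, "gripper": 0.45},
    {"offset": [0, 0, 0], "spin": -0.8, "gripper": 0.45},
    {"offset": [0, 0, 0], "spin": -0.9, "gripper": 0.45},
    {"offset": [0, 0, 0], "spin": -0.9, "gripper": 0.45}
  ]
}}

```text
time: 12.02
tcp_pos: [571.6, -31.8, 99.5]
tcp_rot: [0.302, 0.953, 0.001, -0.005]
ft_force: [-2.1, 1.1, 4.6]
grip_width: 0.596
```

Run:
```python
from st import *
s=st()
```

```text
t 12.02 p [571.6 -31.8  99.5] yaw 144.9 tilt [ 0.11 -0.56] F [-2.1  1.1  4.6] T [-0.04  0.14 -0.06] g 0.596 q6 -1.02
```

Request:
{"op": "jog_arm", "data": {
  "targets": [
    {"offset": [0, 0, -0.03], "spin": 0, "gripper": 0.45},
    {"offset": [0, 0, -0.06], "spin": 0, "gripper": 0.45},
    {"offset": [0, 0, -0.1], "spin": 0, "gripper": 0.45},
    {"offset": [0, 0, -0.1], "spin": 0, "gripper": 0.45}
  ]
}}

```text
time: 12.35
tcp_pos: [571.6, -31.9, 103.5]
tcp_rot: [0.302, 0.953, 0.001, -0.005]
ft_force: [0.5, 0.2, -0.9]
grip_width: 0.598
```

Run:
```python
from st import *
s=st()
```

```text
t 12.35 p [571.6 -31.9 103.5] yaw 144.88 tilt [ 0.11 -0.57] F [ 0.5  0.2 -0.9] T [ 0.01 -0.15  0.  ] g 0.598 q6 -1.02
```

Request:
{"op": "jog_arm", "data": {
  "targets": [
    {"offset": [0, 0, -0.1], "spin": 0, "gripper": 0.45},
    {"offset": [0, 0, -0.2], "spin": 0, "gripper": 0.45},
    {"offset": [0, 0, -0.3], "spin": 0, "gripper": 0.45},
    {"offset": [0, 0, -0.4], "spin": 0, "gripper": 0.45},
    {"offset": [0, 0, -0.47], "spin": 0, "gripper": 0.45},
    {"offset": [0, 0, -0.5], "spin": 0, "gripper": 0.45},
    {"offset": [0, 0, -0.5], "spin": 0, "gripper": 0.45},
    {"offset": [0, 0, -0.5], "spin": 0, "gripper": 0.45},
    {"offset": [0, 0, -0.5], "spin": 0, "gripper": 0.45}
  ]
}}

```text
time: 13.1
tcp_pos: [571.7, -32.0, 123.4]
tcp_rot: [0.302, 0.953, 0.001, -0.005]
ft_force: [0.2, -0.2, -0.6]
grip_width: 0.598
```

Run:
```python
from jy import *
s=st(); c=cap('wrist','w13'); sc=cap('scene','s13'); t=cap('top','t13')
P=pts(c); z=P[...,2]
d=np.hypot(P[...,0]-571,P[...,1]+32); m=(d<35)&(z>136)&(z<158); m[:,:190]=0; m[:,330:]=0
Q=P[m]; print('lid',cv2.minEnclosingCircle(Q[:,:2].astype(np.float32)),np.median(Q[:,2]))
m=(d<50)&(z>84)&(z<92); print('jar top flats',m.sum(),np.median(z[m]))
b=cv2.imread('pics/w13.png'); cv2.imwrite('pics/w13c.png',cv2.resize(b[120:310,150:370],None,fx=3.4,fy=3.1,interpolation=cv2.INTER_CUBIC))
b=cv2.imread('pics/s13.png'); cv2.imwrite('pics/s13c.png',cv2.resize(b[160:250,240:330],(600,600),interpolation=cv2.INTER_CUBIC))
print(st() and 0)
```

```text
t 13.1 p [571.7 -32.  123.4] yaw 144.88 tilt [ 0.11 -0.58] F [ 0.2 -0.2 -0.6] T [ 0.05 -0.1   0.  ] g 0.598 q6 -1.02
lid ((566.5963745117188, -28.873472213745117), 33.983360290527344) 147.70109848469409
jar top flats 1497 86.94567751479573
t 13.25 p [571.7 -32.  123.3] yaw 144.88 tilt [ 0.11 -0.59] F [-0.9 -0.6 -1. ] T [ 0.01 -0.12  0.05] g 0.602 q6 -1.02
0
```

View pics/w13c.png

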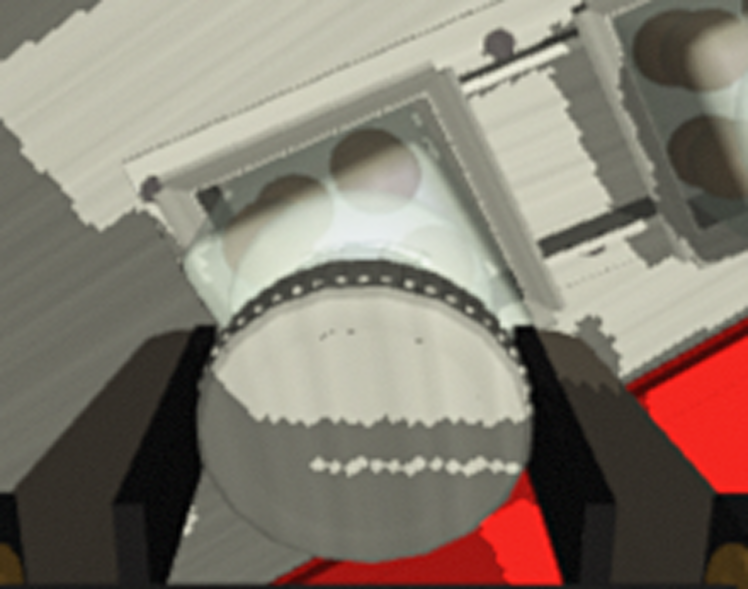

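View pics/s13c.png

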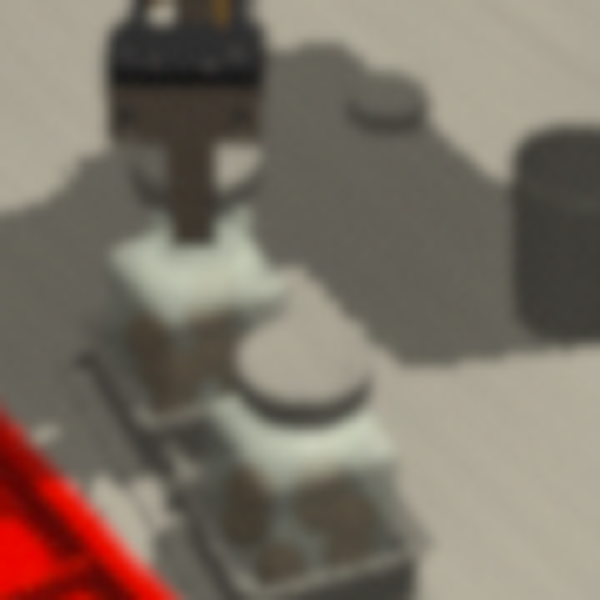

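View pics/s13.png

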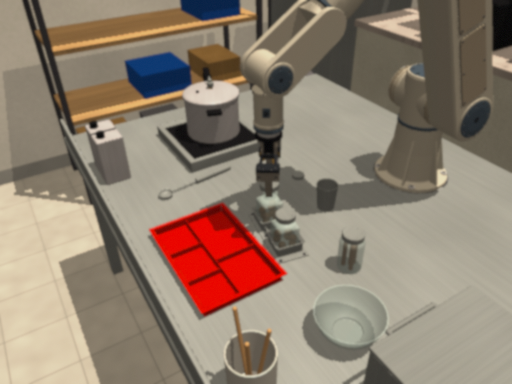

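The lid top reads 147.7 mm, so its lower edge is about 13 mm above the rim. The jar's shoulder is still at its height in the well, and the wrist carries only the lid's weight. Handing in now.

```bash
python3 -c "
from st import *
print(arm.job_done()); st()"
```

```text
the job is handed in; nothing more can be done
None
the job is handed in; nothing more can be done
```

The jar is standing in the free well and its lid is off, held level about 13 mm above the open mouth. I handed the job in at about 13.3 s of the 51 s allowed, and the interface gave no verdict.

**What I did:** I gripped the square jar by its sides and set it in the well. Then I turned the lid about 65° counter-clockwise with a 58 N grip, stopped, and lifted it straight up.

**Last checks before handing in:**
- **Jar seated:** with the lid still on, the wrist camera put its top at 121.9 mm (122.5 expected) and its centre within 2 mm of the well centre. After the lift, the jar's shoulder still read about 87 mm.
- **Threads let go:** on lifting, the wrist carried only about 0.6–1.0 N, which is the lid alone; the jar would have added 4–5 N.
- **Lid held:** its top reads 147.7 mm, the tool is tilted 0.6° or less, and the gripper opening is steady.

**Less certain:**
- **Lid angle:** I never saw the lid's mark. I estimate it turned to about 60–70° on the jar, from the tool's turn, the jar's play in the well and the knurl dots not slipping in the fingers.
- **Lid centring:** my last camera fit of the lid's circle came out too large (34 mm radius instead of 28) because it included the fingers. I relied on the tool position instead, which puts the lid within about 1 mm of the jar's axis.
- **Other objects:** I saw nothing else moved in the last scene picture, but I did not measure the bystanders again.

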